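# Bring the hanging mixing bucket over the casting flask

### The arm

A 7-joint arm with a two-finger parallel gripper is mounted at the origin on the work surface. World frame = base frame: x ahead of the robot, y to its left, z up, the work surface at z = 0. Lengths are in m, angles in rad, forces in N, time in s.
With the tool pointing down it reaches from about 0.4 to 0.9 m from the base axis. Payload 5.6 kg.
Tool frame: the origin (TCP) lies midway between the tips of the shut fingers; the grasp point (between the pads) lies 19 mm behind it; z points along the fingers, y is the line along which they close (so a half turn about z gives the same grasp; the last joint's range is limited). The gripper opens to 92 mm and grips with 3 to 60 N. Pads are 20 mm wide; open, the fingers measure 128 mm over their backs; the gripper's body (75 mm by 189 mm) begins 69 mm behind the grasp point.
Start: joints at [-1.187, 0.468, -0.012, 1.603, 0.006, 1.071, -0.056], TCP at [0.269, 0.592, 0.215] pointing down, gripper open.
Joint ranges: [-2.53, 2.53], [-0.31, 2.02], [-1.57, 1.55], [0.28, 2.44], [-1.29, 4.43], [0.15, 1.84], [-2.92, 2.92]. Speed limits (rad/s): [2.57, 2.57, 3.14, 3.14, 3.14, 3.14, 3.14].

### API

Orientations are given as a 3x3 rotation matrix whose columns are the frame's x, y, z axes.
In Python, from station import env, effector, solver, viewer, workorder, search_frame, tip_of gives the robot as it stands. Calls block until the motion is done:
- env.reach(position, orientation): joint-space move of the TCP to a pose.
- env.movel(position, frame=None, rate=0.15): straight line of the TCP; frame=None keeps the orientation; rate is the mean speed in m/s.
- env.goto_joints(angles): joint-space move.
- effector.release() and effector.grasp(squeeze=None): open the fingers fully, or close them until they stop; squeeze is the grip in N (None keeps the last).
- env.pause(seconds).
- solver.inverse_kinematics(position, orientation): joint angles nearest the present ones, or None.
- env.sense(): the state.
- viewer.read_camera(name): name is "scene" or "top" or "wrist"; returns (picture, depth): 384x512x3 uint8, red, green, blue; 384x512 float32, m along the optical axis (not along the pixel's ray), 0 where there is no reading.
- viewer.camera_info(name): a dict with "intrinsics" (3x3 intrinsics, pixels), "eye" and "rotation" of the camera in the world; the wrist camera has in their place "T_tool_cam" (4x4, takes a point from camera to tool coordinates, whose origin is the TCP and whose axes are the flange's). Camera axes: x right, y up, looking along -z (the intrinsics and any distortion apply to the point x, -y, -z); pixel columns grow to the right and rows downward; lengths in m; the calibration is good to about 2 mm. The wrist camera is an equidistant fisheye: a pixel r from the principal point sees the ray r / f radians off the axis. A picture is of the moment at which its call begins: read the wrist's pose just before it. camera_info takes no time and is no camera call.
A pose or a line that the arm cannot do raises env.PlanningError and nothing moves.
- workorder.finish_job(): hands the job in; it is judged then, once.
Trained networks look in the newest picture that a camera, given by its name, has taken for a name from the list of things; names that differ only in an ending like _2 or _b are one class to them, and where a whole thing is asked for, a point or a joint stands for the part that bears it (a point fixed in the world has none). Each returns a list of dicts, best first, with "score" (0 to 1); they miss things now and then, are a little off and sometimes report something else, mostly with a low value. They report only what shows in the picture. A call takes as long as a camera call.
- search_frame(camera, name): "at" ([x, y, z] in m, in world coordinates, good to about 4 mm: the middle of the surface that is visible of it).
- tip_of(camera, name): "at" ([x, y, z] in m, in world coordinates, good to about 4 mm: a listed point, or the origin of a listed thing).
The state is a dict: "t": time; "joint_positions": joint angles; "joint_velocities": joint speeds; "tau": joint torques, N m; "ee_pos": TCP position; "tcp_rot": TCP orientation; "wrist_force": force on the tool from outside, world axes, zero at the start; "moment": the same for the moment, N m; "gripper_width": finger opening in m; "grasp_force": force on a finger pad.
Only numpy, scipy, OpenCV 4.12 (cv2) and the standard library are available. Lean on these libraries where they do the work, as an engineer would, in place of code of your own. Each camera call takes 0.05 s, during which the arm holds its last target. There are 200 camera calls.

### The job

Take the carriage by its black handle post and move the hanging mixing bucket along the rails, over the parking bar, to the casting flask, so that its drain spigot points into the flask's mouth. Pulling it over the bar sets the bucket rocking: kill the rocking by the way you move the carriage, never by touching the bucket or steadying its spigot against the bar again, and do not tip the bucket so far that it would spill (45 degrees). Keep it hanging upright and still over the flask for five seconds, then let go of the handle and leave the carriage parked there, without disturbing the bottle, jar and brush.

Things in the scene. Friction and masses are not known exactly. Their poses are not given: they have to be found in the camera images.
- stand: White stand, 740 mm long: two steel rails 16 mm thick along its y axis, at x = -100 and +100 mm in its frame, 180 mm above the bench; end posts at y = -360 and +360 mm. Origin on the bench under its centre; place and yaw (up to 0.15 rad) differ each time, fixed during the work.
- carriage (a joint): Position of the aluminium carriage along the stand's y axis, m; 0 = middle of the rails, stops at -0.26 and +0.27; starts parked on the -y side of the bar. Slides with about 1.2 N of friction and stays where it is left. Carriage 0.6 kg.
- handle (a point): Grip point on the black upright handle post of the carriage, on the robot's side: post 26 mm (stand's x) by 30 mm (stand's y), top 20 mm above this point, 70 mm of post below it. Point is 140 mm from the axle in the stand's -x and 75 mm above it. Axes parallel to the stand's. Grip from above, fingers closing along the stand's y.
- axle (a point): Middle of the bucket's axle, fixed on the carriage, 200 mm above the bench; axes parallel to the stand's; its x in the stand's frame is 0, its y is the value of carriage.
- bucket: Open steel mixing bucket with rolled rim, 140 mm across, 169 mm high (rim 84 mm above the axle, floor 85 mm below), about 0.7 kg (varies). Origin at the middle of the axle. Hangs in the carriage on two trunnions and rocks only about the axle (stand's x); positive about +x swings the spigot to the stand's +y. Its centre of mass is just below the axle: see spigot for how it moves.
- spigot (a point): Lower end of the bucket's drain spigot, a stub 24 mm thick: 135 mm under the axle, 65 mm above the bench at rest; z = bucket's axis. The bucket rocks as a pendulum of length L = 0.52 m would: angle'' = -(9.81 sin(angle) + a cos(angle)) / L, a = carriage acceleration to +y; period 1.45 s whatever its mass, nearly undamped (minutes to settle if left alone).
- bar: Parking bar: fixed dark steel bar 12 mm thick along the stand's x, at y = -60 mm on the stand, on two low posts. Origin mid-bar, 74.5 mm above the bench; its top is 15.5 mm above the hanging spigot's end. Pulled to +y from its start, the spigot catches on the bar, the bucket leans back 0.6 rad, slips over with the axle 50 to 90 mm past the bar and then rocks by some 0.4 rad.
- mouth (a point): Centre of the open mouth of the brass casting flask, a round cup 92 mm across, 82 mm inside, mouth 43 mm above the bench, fixed under the rails on the stand's middle line (x = 0), 110 to 220 mm beyond the bar in the stand's +y.
- squeeze_bottle: White squeeze bottle, 60 mm across, 150 mm high, on the bench at the robot's left; origin under its middle. Leave alone.
- powder_jar: Jar, 70 mm across, 90 mm high, on the bench at the robot's left; origin under its middle. Leave alone.
- brush: Brush 170 mm long lying on the bench in front of the stand; origin near its middle. Leave alone.

How it is judged:
By the outcome, as a careful person would: the job done as asked, in the order asked, and still so for the second after the job is handed in, with the robot touching nothing.
It also fails if it takes over 53 s, if anything falls off the work surface, if the arm or the gripper's body presses on something with over 40 N, if the wrist force passes 120 N, or if a joint passes its speed limit or range.

## Working session

There is one attempt and no reset: what is moved stays moved. The work goes in short steps, each a Python script; the robot and the scene stay as the last script left them, time stands still between calls to the robot, and variables do not carry over. Pictures are saved under pics/ and viewed, at most 10 in all, crops included, and the job is handed in when it is done.

```bash
mkdir -p pics; ls
python3 - <<'E'
from station import env, viewer, search_frame, tip_of
import cv2, numpy as np
s=env.sense(); print(s['t'],s['ee_pos'],s['tcp_rot'])
for c in ['scene','top']:
    p,d=viewer.read_camera(c); cv2.imwrite(f'pics/{c}0.png',p[:,:,::-1])
    i=viewer.camera_info(c); print(c,i)
    for n in ['handle','axle','spigot','mouth','bar','stand','bucket']:
        print(n,[(np.round(r['at'],4),round(r['score'],2)) for r in tip_of(c,n)][:2])
E
```

```text
pics
0.0 [0.26892138 0.59114773 0.21366074] [[-9.10280576e-01  4.13991510e-01 -5.50515206e-04]
 [ 4.13991848e-01  9.10279213e-01 -1.58233509e-03]
 [-1.53950744e-04 -1.66827770e-03 -9.99998597e-01]]
scene {'intrinsics': array([[404.33019195,   0.        , 253.50687553],
       [  0.        , 404.33019195, 186.67326086],
       [  0.        ,   0.        ,   1.        ]]), 'eye': array([ 0.40561417, -0.14144561,  1.15204303]), 'rotation': array([[ 0.96179373,  0.25638301, -0.09602378],
       [-0.27377085,  0.90263881, -0.33210346],
       [ 0.00152911,  0.34570354,  0.93834254]])}
handle [(array([ 0.4597, -0.1289,  0.2851]), 0.71)]
axle [(array([ 0.5945, -0.1325,  0.1981]), 0.78)]
spigot [(array([ 0.462 , -0.1307,  0.2816]), 0.56)]
mouth [(array([0.6007, 0.0954, 0.0433]), 0.8)]
bar [(array([ 0.6001, -0.0574,  0.0721]), 0.53)]
stand [(array([0.6003, 0.009 , 0.0007]), 0.56)]
bucket [(array([ 0.5974, -0.129 ,  0.1998]), 0.87)]
top {'intrinsics': array([[441.5037055 ,   0.        , 254.07803072],
       [  0.        , 441.5037055 , 197.61356245],
       [  0.        ,   0.        ,   1.        ]]), 'eye': array([0.33802645, 0.2160442 , 1.36102979]), 'rotation': array([[ 0.02823408,  0.98922175, -0.14367731],
       [-0.9995993 ,  0.02765075, -0.00605552],
       [-0.00201747,  0.14379071,  0.98960606]])}
handle [(array([ 0.4606, -0.1324,  0.2732]), 0.62), (array([ 0.5976, -0.1324,  0.1999]), 0.52)]
axle [(array([ 0.6005, -0.1351,  0.1986]), 0.98), (array([ 0.5962, -0.0545,  0.0753]), 0.21)]
spigot []
mouth [(array([ 0.594 , -0.0525,  0.0749]), 0.48)]
bar [(array([ 0.5976, -0.0524,  0.0736]), 0.63)]
stand [(array([ 0.5984,  0.0061, -0.0024]), 0.88)]
bucket []
```

View pics/scene0.png

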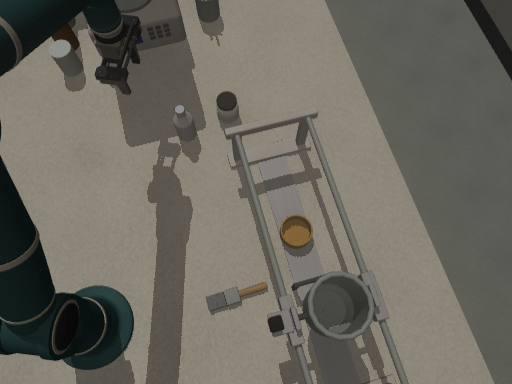

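View pics/top0.png

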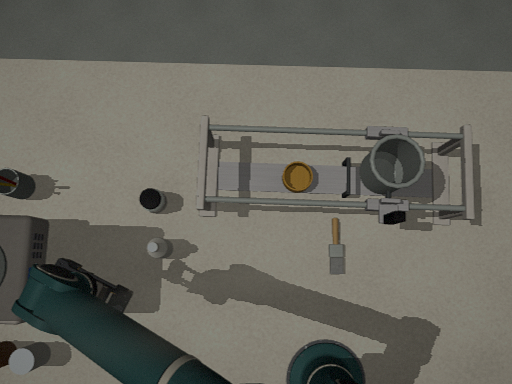

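The scene view shows the handle at (277,322), bucket at (338,305) and flask at (296,231). In the top view the flask is at (297,177) and the handle at (395,216). Next I'll fit the stand frame from depth.

```bash
cat > h.py <<'E'
from station import env, effector, solver, viewer, workorder
import numpy as np, cv2
from scipy.optimize import minimize_scalar
def cloud(c):
    p,d=viewer.read_camera(c); i=viewer.camera_info(c); K=i['intrinsics']
    v,u=np.mgrid[:d.shape[0],:d.shape[1]]
    P=np.stack([(u-K[0,2])/K[0,0]*d,-(v-K[1,2])/K[1,1]*d,-d],-1)@i['rotation'].T+i['eye']
    P[d==0]=np.nan
    return p,P
def angle(P,A,yaw):
    """bucket angle about stand x; A axle position (world)"""
    c,s=np.cos(yaw),np.sin(yaw)
    Q=(P.reshape(-1,3)-A)@np.array([[c,-s,0],[s,c,0],[0,0,1]])
    Q=Q[(abs(Q[:,0])<.078)&(abs(Q[:,1])<.14)&(Q[:,2]>-.1)&(Q[:,2]<.125)]
    def cost(t):
        ct,st=np.cos(t),np.sin(t)
        y=Q[:,1]*ct+Q[:,2]*st; z=-Q[:,1]*st+Q[:,2]*ct
        r=np.hypot(Q[:,0],y)
        e=np.minimum(np.hypot(r-.068,np.maximum(z-.084,0)),np.hypot(z+.080,np.maximum(r-.068,0)))
        return np.mean(np.minimum(e,.015)**2)
    g=np.linspace(-.8,.8,33); b=g[np.argmin([cost(t) for t in g])]
    o=minimize_scalar(cost,bounds=(b-.06,b+.06),method='bounded')
    return o.x,np.sqrt(o.fun),len(Q)
E
python3 - <<'E'
from h import *
print(env.sense()['t'])
for c in ['top','scene']:
    p,P=cloud(c); X,Y,Z=P[...,0],P[...,1],P[...,2]
    for x0 in (.5,.7):
        m=(abs(X-x0)<.04)&(Z>.165)&(Z<.2)&(Y>-.02)&(Y<.30)
        # left end free of carriage
        q=P[m]; 
        for _ in range(3):
            f=np.polyfit(q[:,1],q[:,0],1); r=q[:,0]-np.polyval(f,q[:,1]); q=q[abs(r)<.012]
        print(c,'rail',x0,len(q),'yaw',-np.arctan(f[0]),'x at y=0',f[1],'ztop',np.percentile(q[:,2],95))
    hsv=cv2.cvtColor(p,cv2.COLOR_RGB2HSV)
    m=(hsv[...,0]>8)&(hsv[...,0]<28)&(hsv[...,1]>130)&(abs(X-.6)<.07)&(Y>0)&(Y<.25)&(Z>.036)&(Z<.055)
    q=P[m]; A=np.c_[2*q[:,:2],np.ones(len(q))]; s=np.linalg.lstsq(A,(q[:,:2]**2).sum(1),rcond=None)[0]
    print('mouth',s[:2],'R',np.sqrt(s[2]+s[0]**2+s[1]**2),len(q),q[:,2].mean())
    m=(abs(X-.46)<.05)&(abs(Y+.13)<.05)&(Z>.285)&(Z<.31); q=P[m]
    print('handle',(q.min(0)+q.max(0))/2,np.ptp(q,0),len(q),q.mean(0))
    m=(abs(X-.6)<.08)&(Z>.06)&(Z<.09)&(abs(Y+.055)<.03); q=P[m]
    if len(q): print('bar',q.mean(0),np.ptp(q,0),len(q),np.polyfit(q[:,0],q[:,1],1))
    # axle: search y by bucket rim
    m=(Z>.27)&(Z<.3)&(X>.51)&(X<.69)&(Y<-.02)&(Y>-.24); q=P[m]
    A=np.c_[2*q[:,:2],np.ones(len(q))]; s=np.linalg.lstsq(A,(q[:,:2]**2).sum(1),rcond=None)[0]
    print('rim',s[:2],np.sqrt(s[2]+s[0]**2+s[1]**2),q[:,2].mean(),len(q))
    for y in (.0,.03,.06):
        print(angle(P,np.array([s[0],s[1],.2]),y))
E
```

```text
0.8
top rail 0.5 703 yaw -0.009711186301087244 x at y=0 0.4992969545796421 ztop 0.19111062896819436
top rail 0.7 675 yaw -0.009287096915970731 x at y=0 0.698465330988832 ztop 0.19128833508691134
mouth [0.6000687  0.09400667] R 0.04286555694924089 140 0.042794262167047493
handle [ 0.45807759 -0.13105112  0.29241845] [0.02494392 0.02866137 0.01440138] 140 [ 0.45782602 -0.13013079  0.2942917 ]
bar [ 0.59745334 -0.05276863  0.07880799] [0.11265029 0.01268557 0.02519788] 158 [-0.00473941 -0.04993705]
rim [ 0.5978853  -0.13226156] 0.0631741916463441 0.28284792086374005 785
(np.float64(-0.006746662737033665), np.float64(0.006376647529640624), 2950)
(np.float64(-0.006749999888344309), np.float64(0.006378164481598725), 2951)
(np.float64(-0.006752018638939078), np.float64(0.006381766404021596), 2953)
scene rail 0.5 784 yaw -0.008260280341886533 x at y=0 0.49814233809099145 ztop 0.19052928593573698
scene rail 0.7 768 yaw -0.00804562868068686 x at y=0 0.6969910349324642 ztop 0.19058443264635905
mouth [0.59913544 0.09426674] R 0.04290222645860443 126 0.04323654939503373
handle [ 0.45753592 -0.13114399  0.29349797] [0.02595418 0.03005188 0.01379352] 197 [ 0.45707352 -0.13123736  0.29487206]
bar [ 0.57381921 -0.05204883  0.07872956] [0.07834891 0.01219462 0.02140217] 123 [ 0.03147947 -0.07011235]
rim [ 0.59647017 -0.1323558 ] 0.06313266255164443 0.28333880164095593 1165
(np.float64(-0.004620865827790804), np.float64(0.006401667660665975), 3862)
(np.float64(-0.00471942966915886), np.float64(0.006401538367571706), 3862)
(np.float64(-0.004814477136955093), np.float64(0.006402712014778729), 3863)
```

Run:
```python
from h import *
yaw=-.009; R=np.array([[-np.cos(yaw),-np.sin(yaw),0],[-np.sin(yaw),np.cos(yaw),0],[0,0,-1]])
s=env.sense(); p=s['ee_pos'].copy(); p[2]=.36
env.movel(p,rate=.3)
env.reach([.4575,-.131,.36],R); print(env.sense()['t'],env.sense()['ee_pos'])
env.movel([.4575,-.131,.256],R,rate=.12)
effector.grasp(40); s=env.sense(); print(s['t'],s['ee_pos'],s['gripper_width'],s['grasp_force'],s['wrist_force'])
p,P=cloud('scene'); cv2.imwrite('pics/g.png',p[:,:,::-1]); print(angle(P,np.array([.5977,-.132,.2]),yaw))
p,P=cloud('top'); print(angle(P,np.array([.5977,-.132,.2]),yaw))
```

```text
4.175 [ 0.45783105 -0.13023535  0.35995427]
6.15 [ 0.45749509 -0.13105753  0.25599804] 0.030256595624712033 39.99997794628143 [0.57053197 0.34002373 0.1704086 ]
(np.float64(-0.0088344136809797), np.float64(0.007015016059661676), 3220)
(np.float64(-0.007157432579571022), np.float64(0.0064222585941773195), 2946)
```

View pics/g.png

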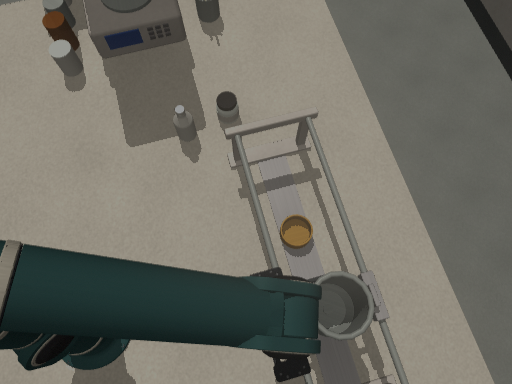

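Post gripped (width 30 mm). Now I'll pull it over the bar and record the rocking.

```bash
cat >> h.py <<'E'
YAW=-.009; U=np.array([-np.sin(YAW),np.cos(YAW),0]); P0=np.array([.4575,-.131,.256]); ST=.2263
W=np.sqrt(9.81/.52)
def go(s,rate):
    t=env.sense()['t']; env.movel(P0+s*U,rate=rate); return t,env.sense()['t']
def record(n,cam='top'):
    out=[]
    for _ in range(n):
        s=env.sense(); p,P=cloud(cam)
        A=s['ee_pos']+np.array([.1402,-.0013,0]); A[2]=.2
        a,e,k=angle(P,A,YAW); out.append((s['t'],a+.007,e,k))
    return np.array(out),s
def fit(o):
    w=W*(1-.25*np.ptp(o[:,1])**2/16/4*4/1) if False else W
    M=np.c_[np.cos(w*o[:,0]),np.sin(w*o[:,0]),np.ones(len(o))]
    c,*_=np.linalg.lstsq(M,o[:,1],rcond=None); r=o[:,1]-M@c
    return c[0]-1j*c[1],c[2],r.std()   # theta=Re(Z exp(i w t))
E
sed -i '/if False else W/c\    w=W*(1-(np.ptp(o[:,1])/2)**2/16)' h.py
python3 - <<'E'
from h import *
print(go(ST,.06)); 
o,s=record(26); print(s['ee_pos'],s['gripper_width'],s['wrist_force'])
print(np.round(o[::2],3)); Z,b,r=fit(o); print(abs(Z),np.angle(Z),b,r)
np.save('o1.npy',o)
E
```

```text
(6.25, 10.175)
[0.45948026 0.09528927 0.25597367] 0.02969734733811135 [-1.58862263 -1.17115252 -1.13011291]
[[ 1.0175e+01 -1.8900e-01  7.0000e-03  2.1500e+03]
 [ 1.0275e+01  3.0000e-02  6.0000e-03  2.1910e+03]
 [ 1.0375e+01  2.4600e-01  6.0000e-03  2.3700e+03]
 [ 1.0475e+01  4.3000e-01  6.0000e-03  2.4930e+03]
 [ 1.0575e+01  5.3000e-01  6.0000e-03  2.5460e+03]
 [ 1.0675e+01  5.4100e-01  6.0000e-03  2.5500e+03]
 [ 1.0775e+01  4.6200e-01  6.0000e-03  2.5050e+03]
 [ 1.0875e+01  2.9400e-01  6.0000e-03  2.3990e+03]
 [ 1.0975e+01  8.4000e-02  6.0000e-03  2.2320e+03]
 [ 1.1075e+01 -1.3400e-01  7.0000e-03  2.1310e+03]
 [ 1.1175e+01 -3.2800e-01  7.0000e-03  2.2550e+03]
 [ 1.1275e+01 -4.6400e-01  7.0000e-03  2.3830e+03]
 [ 1.1375e+01 -5.1100e-01  7.0000e-03  2.4250e+03]]
0.5290040374031091 -1.4144391165154295 0.01845250623862227 0.0029386146161791203
```

```bash
cat >> h.py <<'E'
from scipy.integrate import solve_ivp
from scipy.optimize import least_squares, differential_evolution, minimize
L=.52
def acc(t,mv,delay):
    a=0
    for t1,D,T in mv:
        u=(t-t1-delay)/T
        if 0<u<1: a+=D/T**2*(60*u-180*u**2+120*u**3)
    return a
def sim(x0,t0,ts,mv=(),delay=0.):
    f=lambda t,x:[x[1],-(9.81*np.sin(x[0])+acc(t,mv,delay)*np.cos(x[0]))/L]
    return solve_ivp(f,(t0,ts[-1]+1e-6),x0,t_eval=ts,rtol=1e-6,atol=1e-8,max_step=.05).y
def state(o):
    """nonlinear fit: state at o[0] time, bias"""
    Z,b,_=fit(o); t=o[:,0]
    e=Z*np.exp(1j*W*t[0])
    r=least_squares(lambda q:sim(q[:2],t[0],t)[0]+q[2]-o[:,1],[e.real,-W*e.imag,b])
    return r.x,np.sqrt(np.mean(r.fun**2))
def amp(x): return np.arccos(np.clip(np.cos(x[0])-L*x[1]**2/2/9.81,-1,1))
E
cat > step.py <<'E'
import sys
from h import *
# usage: step.py lastobs D(list allowed) T delay nextobs  : choose the start, move, record
src,D,T,delay,dst=sys.argv[1],float(sys.argv[2]),float(sys.argv[3]),float(sys.argv[4]),sys.argv[5]
o=np.load(src); x,r=state(o); t0=o[0,0]; now=env.sense()['t']
print('state',x,'rms',r,'amp',amp(x),'now',now)
best=min((amp(sim(x[:2],t0,[t1+T+delay+.05],[(t1,D,T)],delay)[:,-1]),t1) for t1 in np.arange(now+.025,now+1.5,.025))
print('plan',best); env.pause(best[1]-now)
s0=(env.sense()['ee_pos']-P0)@U; s0=ST+round((s0-ST)/.005)*.005
a,b=go(s0+D,abs(D)/T); print('moved',a,b,'to',s0+D)
o2,s=record(22); np.save(dst,o2); x2,r2=state(o2)
print('after',x2,r2,'amp',amp(x2),(s['ee_pos']-P0)@U,s['t'])
ts=o2[0,0]
def res(q):
    y=sim(x[:2],t0,[ts],[(a,D,q[1])],q[0])[:,-1]; return y-x2[:2]
q=least_squares(res,[delay,T],bounds=([-.2,.15],[.3,1.2])); print('ident delay,T',q.x,q.fun)
E
python3 step.py o1.npy .12 .5 0.05 o2.npy
```

```text
state [-0.20849205  2.07993975  0.01842306] rms 0.0032276803529597015 amp 0.5282592741483167 now 11.475
plan (np.float64(0.3275514219870569), np.float64(11.825000000000005))
moved 11.825 12.475 to 0.3463
after [ 0.03630061 -1.30044224  0.01898808] 0.0021714811659665294 amp 0.3027516802417875 0.34622383453990435 13.525
ident delay,T [0.0453176  0.44190204] [-0.01823143 -0.10786653]
```

Run:
```python
from h import *
o=np.load('o2.npy'); x,_=state(o); now=env.sense()['t']
for D in (-.14,-.15,-.16,-.17): print(D,min((amp(sim(x[:2],o[0,0],[t1+.6],[(t1,D,.48)],.045)[:,-1]),t1) for t1 in np.arange(now+.025,now+1.5,.025)))
```

```text
-0.14 (np.float64(0.05814970245389934), np.float64(14.050000000000006))
-0.15 (np.float64(0.0411329569201778), np.float64(14.050000000000006))
-0.16 (np.float64(0.02502398132927832), np.float64(14.050000000000006))
-0.17 (np.float64(0.013662518453803158), np.float64(14.050000000000006))
```

```bash
python3 step.py o2.npy -.165 .48 0.045 o3.npy
```

```text
state [ 0.03630061 -1.30044224  0.01898808] rms 0.0021714811659665294 amp 0.3027516802417875 now 13.575
plan (np.float64(0.018128039889875023), np.float64(14.050000000000006))
moved 14.05 14.6833 to 0.1813
after [-0.04273537  0.09297664  0.01321938] 0.0009790854760637483 amp 0.047798510579884386 0.1813266987181196 15.7333
ident delay,T [-0.00243883  0.48647333] [ 0.00233604 -0.02616194]
```

Run:
```python
from h import *
o=np.load('o3.npy'); x,_=state(o); now=env.sense()['t']
b=min((amp(sim(x[:2],o[0,0],[t1+T+.1],[(t1,.045,T)],.025)[:,-1]),t1,T) for T in np.arange(.5,1.3,.1) for t1 in np.arange(now+.025,now+1.5,.05)); print(b)
env.pause(b[1]-now); print(go(ST,.045/b[2]))
o,s=record(30); np.save('o4.npy',o); x,r=state(o); print(x,r,amp(x),s['ee_pos'],s['t'])
```

```text
(np.float64(0.0048434789340103335), np.float64(16.108300000000007), np.float64(1.1999999999999997))
(16.1083, 17.4583)
[ 0.00246927 -0.03956714  0.01428193] 0.0014721583397662348 0.009438417830553235 [0.45948683 0.09529169 0.25597611] 18.9083
```

Run:
```python
from h import *
o=np.load('o4.npy'); x,_=state(o); now=env.sense()['t']; T=.4
b=min((amp(sim(x[:2],o[0,0],[t1+1.3],[(t1,D,T),(t1+.725,-D,T)],.03)[:,-1]),t1,D) for D in (.002,.0025,.003,.0035) for t1 in np.arange(now+.025,now+1.5,.05)); print(b)
env.pause(b[1]-now); print(go(ST+b[2],b[2]/T)); env.pause(b[1]+.725-env.sense()['t']); print(go(ST,b[2]/T))
o,s=record(30); np.save('o5.npy',o); x,r=state(o); print(x,r,amp(x),s['ee_pos'],s['t'])
p,P=cloud('scene'); cv2.imwrite('pics/e.png',p[:,:,::-1])
```

```text
(np.float64(0.0006311605674939365), np.float64(19.833300000000012), 0.0025)
(19.8333, 20.3833)
(20.5583, 21.1083)
[0.00016026 0.00452846 0.01404669] 0.0010501105979429123 0.0010548445814698004 [0.4595195  0.09529836 0.25599474] 22.5583
```

View pics/e.png

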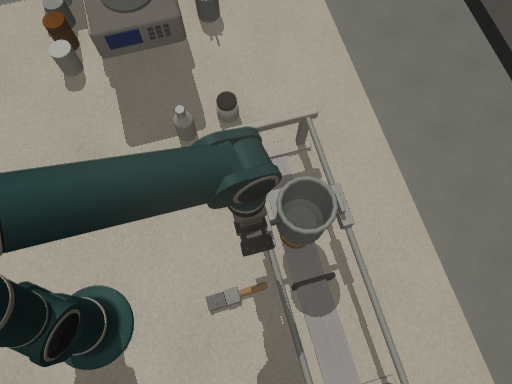

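The bucket hangs over the flask at about (305,205), upright and still (amplitude 0.001 rad). I'll hold it there, release, and check.

Run:
```python
from h import *
env.pause(5.3); o,s=record(20); x,r=state(o); print(x,amp(x),s['wrist_force'],s['t'])
effector.release(); p=env.sense()['ee_pos']; A=p.copy(); env.movel(p+[0,0,.14],rate=.1)
A=np.array([.5997,.094,.2]); o=[]
for _ in range(28):
    t=env.sense()['t']; q,P=cloud('top'); a,e,k=angle(P,A,YAW); o.append((t,a+.007,e,k))
o=np.array(o); x,r=state(o); print(x,r,amp(x),env.sense()['t'])
X,Y,Z=P[...,0],P[...,1],P[...,2]
m=(abs(X-.46)<.03)&(abs(Y-.095)<.03)&(Z>.285)&(Z<.31); h=P[m]
if len(h): print('handle',(h.min(0)+h.max(0))/2,len(h))
m=(Z>.27)&(Z<.3)&(X>.51)&(X<.69)&(abs(Y-.094)<.1); h=P[m]; B=np.c_[2*h[:,:2],np.ones(len(h))]
print('rim',np.linalg.lstsq(B,(h[:,:2]**2).sum(1),rcond=None)[0][:2],len(h))
```

```text
[-0.00110932 -0.00276754  0.01475478] 0.001279290554303499 [-4.45387146  1.10184176  0.93223995] 28.9083
[ 0.00082146 -0.00068797  0.03479111] 0.0010592216489836081 0.0008365913526932968 32.9167
handle [0.45259197 0.09494615 0.29315311] 41
rim [0.60016128 0.09363329] 524
```

Run:
```python
from h import *
p=env.sense()['ee_pos']; env.movel([.42,.35,.42],rate=.2) if False else env.movel([p[0]-.05,-.12,.42],rate=.2)
A=np.array([.5997,.094,.2])
for c in ('top','scene'):
    for k in range(4):
        q,P=cloud(c); print(c,[angle(P,A+[0,d,0],YAW) for d in (0,)]); env.pause(.3)
    cv2.imwrite(f'pics/f_{c}.png',q[:,:,::-1])
    X,Y,Z=P[...,0],P[...,1],P[...,2]
    m=(abs(X-.46)<.03)&(abs(Y-.095)<.03)&(Z>.285)&(Z<.31); h=P[m]; print('handle',(h.min(0)+h.max(0))/2,len(h))
    m=(Z>.277)&(Z<.3)&(abs(X-.6)<.08)&(abs(Y-.094)<.1); h=P[m]; B=np.c_[h[:,:2],np.ones(len(h))]; print('rim slope',np.linalg.lstsq(B,h[:,2],rcond=None)[0])
print(env.sense()['t'])
```

```text
top [(np.float64(0.0024709170917916867), np.float64(0.0063217494848200936), 2627)]
top [(np.float64(-0.0002066925936364807), np.float64(0.0063335259583714165), 2636)]
top [(np.float64(0.0004510391217723542), np.float64(0.006289649669016915), 2632)]
top [(np.float64(-2.489669397770324e-05), np.float64(0.006319620478223472), 2623)]
handle [0.46123091 0.09482683 0.29346413] 134
rim slope [ 0.00098444 -0.00217155  0.28287624]
scene [(np.float64(0.013468183366379626), np.float64(0.006731134351385682), 3330)]
scene [(np.float64(0.01340404924304126), np.float64(0.006724919028346368), 3328)]
scene [(np.float64(0.01321334062034362), np.float64(0.006725820353370213), 3331)]
scene [(np.float64(0.009671785479144917), np.float64(0.006736005326551203), 3330)]
handle [0.45914595 0.095297   0.29200849] 158
rim slope [ 0.00133255 -0.00369428  0.28288462]
36.975
```

View pics/f_top.png

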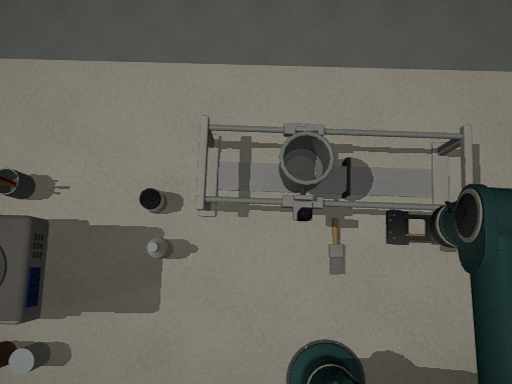

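The carriage is parked with the bucket over the flask at (305,160). The bucket is upright and still, the gripper is clear, and the bottle, jar and brush have not moved.

```bash
python3 -c "
from station import workorder; print(workorder.finish_job())"
```

```text
the job is handed in; nothing more can be done
None
```

The job is handed in at about 37 s: the bucket hangs upright and still over the flask (residual rocking about 0.001 rad after more than five seconds), the handle is released, the carriage is parked there, and the bottle, jar and brush look unmoved in the last picture.

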